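Fetch the yellow-band objective from behind the tall containers

TASK

Three tall containers crowd the yellow-banded microscope objective on the white foam pad: first stand all three upright on the green side tray, then take the yellow-banded objective and stand it upright in the middle of the yellow dish, and only after that put each tall container back upright on the very mark it stood on at the start. Set things down rather than dropping them, knock nothing over, and leave the blue-banded objective in its dish.

Things in the scene. Friction and masses are not known exactly. Their poses are not given: they have to be found in the camera images.
- amber_mid (a point): Tall closed round container, 80 mm high, 42 mm diameter, about 0.15 kg, upright on one of the three grey round marks of the foam pad: amber bottle with a paper label and a narrow white cap; the straight side ends 62 mm up, the cap is 28 mm wide. This point is on its axis, half-way up, 40 mm above its underside (gripping 10 to 15 mm above it leaves more room for the gripper); z up along its axis.
- blue_mid (a point): Tall closed round container, 80 mm high, 42 mm diameter, about 0.15 kg, upright on one of the three grey round marks of the foam pad: blue plastic bottle with a white label and a narrow blue cap; the straight side ends 62 mm up, the cap is 28 mm wide. This point is on its axis, half-way up, 40 mm above its underside (gripping 10 to 15 mm above it leaves more room for the gripper); z up along its axis.
- tube_mid (a point): Tall closed round container, 80 mm high, 42 mm diameter, about 0.15 kg, upright on one of the three grey round marks of the foam pad: black eyepiece tube, straight over its full height, with a thin metal ring near the top and a red dot on its flat top. This point is on its axis, half-way up, 40 mm above its underside (gripping 10 to 15 mm above it leaves more room for the gripper); z up along its axis.
- lens_yellow_mid (a point): Microscope objective with a yellow band and yellow top rim: steel cylinder 34 mm diameter, straight for the lowest 36 mm, then tapering to 25 mm at the top, 48 mm high overall, about 0.14 kg, standing upright on the foam pad, hemmed in by the three tall containers, whose axes are 54 mm from its own. This point is on its axis, half-way up, 24 mm above its underside; z up. It is the thing to fetch.
- lens_blue_mid (a point): Microscope objective with a blue band and blue top rim: steel cylinder 34 mm diameter, straight for the lowest 36 mm, then tapering to 25 mm at the top, 48 mm high overall, about 0.14 kg, standing upright in the blue dish. This point is on its axis, half-way up, 24 mm above its underside; z up. It stays where it is.
- case: White foam packing pad, fixed, 200 x 200 mm, its floor 20 mm above the table, with a rim 8 mm wide and 8 mm high round it. Origin at the centre of its underside on the table. Grey round marks 52 mm across at (-34, 0), (20, 54) and (20, -54) mm in its frame; the yellow-banded objective stands at (20, 0). Which container stands on which mark varies. A loose black dust cap (40 mm wide, 12 mm high) lies near its (-67, 67) mm corner.
- side_tray: Green side tray, fixed, 270 mm along its x, 140 mm along its y, empty; its floor is 12 mm above the table, with a lip 5 mm wide and 5 mm high round it. Origin at the centre of its underside on the table. It is to the left or to the right of the foam pad.
- dish_yellow: Shallow round yellow dish with a white centre spot, fixed, empty, on a black rubber mat: 72 mm outside diameter, recess 60 mm wide, recess floor 6 mm above the origin, rim top 10 mm above the origin. Origin at the centre of its underside, 3 mm above the table; z up. About 120 mm from the blue dish; a loose black plug (26 mm wide, 14 mm high) lies on the mat beside the line joining the two dishes.
- dish_blue: Shallow round blue dish, fixed, same shape and size as the yellow one; the blue-banded objective stands in it. Origin at the centre of its underside, 3 mm above the table.
There are look-alikes about, which are no part of the job. What is shaped like the part that bears lens_yellow_mid but turquoise is not meant.

How it is judged:
By the outcome, as a careful person would: the job done as asked, in the order asked, and still so for the second after the job is handed in, with the robot touching nothing.
It also fails if it takes over 139 s, if anything falls off the work surface, if the arm or the gripper's body presses on something with over 40 N, if the wrist force passes 120 N, or if a joint passes its speed limit or range.

ROBOT

A 6-joint arm with a two-finger parallel gripper is mounted at the origin on the work surface. World frame = base frame: x ahead of the robot, y to its left, z up, the work surface at z = 0. Lengths are in mm, angles in rad, forces in N, time in s.
With the tool pointing down it reaches from about 400 to 925 mm from the base axis. Payload 12.5 kg.
Tool frame: the origin (TCP) lies midway between the tips of the shut fingers; the grasp point (between the pads) lies 19 mm behind it (env.grip_depth is the distance from the TCP to the grasp point, in mm); z points along the fingers, y is the line along which they close (so a half turn about z gives the same grasp; the last joint's range is limited). The gripper opens to 95 mm and grips with 3 to 60 N. Pads are 20 mm wide; open, the fingers measure 119 mm over their backs; the gripper's body (75 mm by 180 mm) begins 59 mm behind the grasp point.
Start: joints at [-1.27, 0.491, 1.559, -0, 1.092, -0.106], TCP at [247.319, -574.003, 214.661] pointing down, gripper open.
Joint ranges: [-3.1, 3.1], [-0.84, 2.19], [0.05, 2.79], [-1.13, 4.28], [0.06, 2.93], [-2.69, 2.69]. Speed limits (rad/s): [2.22, 2.22, 2.79, 3.14, 3.14, 3.14].

INTERFACE

Orientations are given as [roll, pitch, yaw] about the fixed x, y, z axes, in that order (R = Rz(yaw) Ry(pitch) Rx(roll)).
In Python, from cell import monitor, viewer, order, env gives the robot as it stands.
- The arm moves only by the tool move_arm, never from a script. Its argument "moves" is one flat list of numbers, 4 for each row, row after row: the shift along the tool's x, y, z normalised to -1 to 1, where 1 is 0.15 m, then the turn about the tool's z normalised to -1 to 1, where 1 is pi/2 rad. A call has 1 to 10 rows; each row shifts and turns the commanded pose from where the row before left it, along the tool's axes as they then stand; what a row does not reach is not made up. A row lasts 1/8 s, in which the tool goes at most 62.5 mm and 10.7 degrees, less where a joint would pass 70% of its speed; a pose out of reach is approached as far as the arm can. A call with a number of a shift or a turn outside -1 to 1 is refused whole. A call with a gripper value outside its range is refused whole. "claw" is the finger opening in mm, from 0 to 95.1, set as the call begins (left out, the last holds). The fingers move at their own pace and stop on an object; the grip force is fixed at half the most. Time passes only in rows, so rows that do not move let the fingers close. It gives the time, the measured TCP pose, the force, the opening and the grip force at its end, in the units of the state.
- monitor.state(): the state, without advancing time (a new reading comes with each control period).
- viewer.read_camera(name): name is "scene" or "top" or "wrist"; returns the picture (420x560x3 uint8, red, green, blue); there is no depth.
- viewer.camera_info(name): a dict with "K" (3x3 intrinsics, pixels), "dist_coeffs" ([k1, k2, p1, p2, k3] as OpenCV has them; the pictures are not rectified), "camera_from_world" (4x4, takes a point from world to camera coordinates). Camera axes: x right, y down, z forward; pixel columns grow to the right and rows downward; lengths in mm; the calibration is good to about 2 mm. A picture is of the moment at which its call begins: read the wrist's pose just before it. camera_info takes no time and is no camera call; for the wrist camera it gives the pose at the moment of the call.
- order.job_done(): hands the job in; it is judged then, once.
The state is a dict: "t": time; "joints": joint angles; "qvel": joint speeds; "tau": joint torques, N m; "eef_pos": TCP position; "tcp_rot": TCP orientation; "ft_force": force on the tool from outside, world axes, zero at the start; "moment": the same for the moment, N m; "opening": opening from 0.0 (shut) to 1.0 (fully open); "grip_force": force on a finger pad.
Only numpy, scipy, OpenCV 4.12 (cv2) and the standard library are available. Lean on these libraries where they do the work, as an engineer would, in place of code of your own. Each camera call takes 0.05 s, during which the arm holds its last target. There are 200 camera calls.

## Working session

There is one attempt and no reset: what is moved stays moved. The work goes in short steps, Python scripts to look and compute and a tool call to move; the robot and the scene stay as the last step left them, time stands still between calls to the robot, and variables do not carry over. Pictures are saved under pics/ and viewed, at most 14 in all, crops included, and the job is handed in when it is done.

Besides the shell and the picture viewer there is one more tool, called after "Request:" as name(argument=value, ...) on one line, values as JSON. move_arm: Moves the arm, as the interface text tells. Scaled input: -1 to 1 covers 0.15 m each way for a shift and pi/2 rad each way for a turn. Its arguments: {"type":"object","properties":{"moves":{"type":"array"},"claw":{"type":"number"}},"required":["moves"]}

```bash
ls; mkdir -p pics; python3 - <<'E'
from cell import monitor,viewer,order,env
import cv2,numpy as np
s=monitor.state();print(s['t'],s['eef_pos'],s['tcp_rot'],s['opening'],env.grip_depth)
a=[viewer.read_camera(n) for n in("scene","top")]
for n,i in zip(("scene","top"),a):
    cv2.imwrite(f"pics/{n}0.png",i[:,:,::-1])
    c=viewer.camera_info(n);print(n,c['K'].tolist() if hasattr(c['K'],'tolist') else c['K'],c['dist_coeffs'],np.round(c['camera_from_world'],3).tolist())
E
```

```text
pics
0.0 [ 247.22453439 -573.74501941  214.04255597] [-3.14042719e+00 -1.00901174e-04  4.06797663e-01] 1.0020053821932116 18.8
scene [[446.3230475540961, 0.0, 287.8000481013865], [0.0, 446.3230475540961, 204.65639130548803], [0.0, 0.0, 1.0]] [0.00211443 0.         0.         0.         0.        ] [[-0.183, 0.983, -0.019, 122.28], [0.773, 0.132, -0.62, -387.922], [-0.607, -0.128, -0.784, 1296.684], [0.0, 0.0, 0.0, 1.0]]
top [[412.505182650959, 0.0, 275.5202061130386], [0.0, 412.505182650959, 211.54065435903948], [0.0, 0.0, 1.0]] [-0.05789201  0.          0.          0.          0.        ] [[0.023, -0.999, -0.033, 1.985], [-0.992, -0.018, -0.125, 564.793], [0.125, 0.036, -0.992, 874.426], [0.0, 0.0, 0.0, 1.0]]
```

View pics/scene0.png

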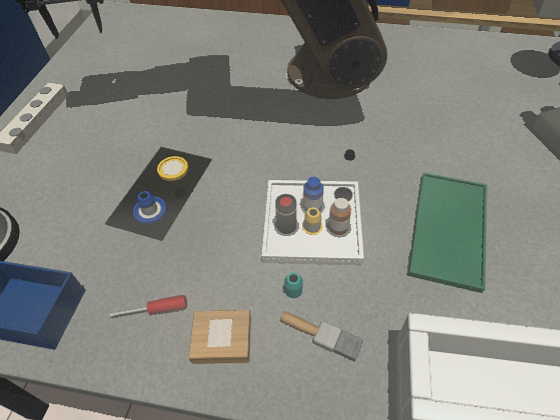

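View pics/top0.png

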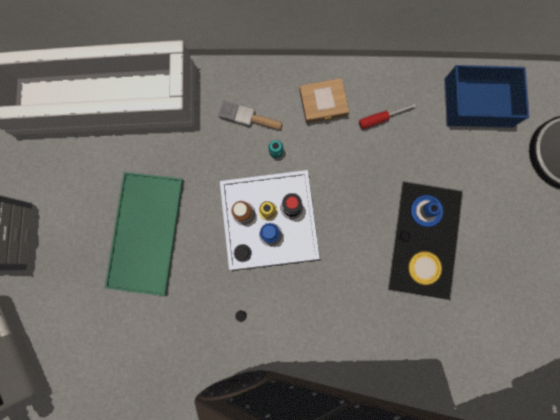

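The scene view shows the pad at (313,220) with tube (286,213), blue (313,193), amber (340,215), yellow lens (313,220). The tray is at (450,230), the yellow dish at (172,168) and the blue dish at (149,208). The top view has the same things: red dot (292,203), blue cap (270,233), amber (243,212), yellow lens (267,209), yellow dish (425,268).

```bash
cat > h.py <<'E'
import cv2,numpy as np
from cell import monitor,viewer,order,env
def cam(n):
    c=viewer.camera_info(n);return np.array(c['K'],float),np.array(c['dist_coeffs'],float),np.array(c['camera_from_world'],float)
def ray(c,p):
    K,d,T=c;u=cv2.undistortPoints(np.array([[p]],float),K,d)[0,0]
    R=T[:3,:3];return -R.T@T[:3,3],R.T@np.array([u[0],u[1],1.])
def plane(c,p,z):
    o,v=ray(c,p);return o+v*(z-o[2])/v[2]
def tri(c1,p1,c2,p2):
    A=[];b=[];o1,v1=ray(c1,p1);o2,v2=ray(c2,p2)
    s=np.linalg.lstsq(np.c_[v1,-v2],o2-o1,rcond=None)[0]
    a,b=o1+s[0]*v1,o2+s[1]*v2
    return (a+b)/2,np.linalg.norm(a-b)
def mask(im,lo,hi,roi=None):
    h=cv2.cvtColor(im,cv2.COLOR_RGB2HSV);m=cv2.inRange(h,np.array(lo),np.array(hi))
    if roi is not None:
        r=np.zeros_like(m);x0,y0,x1,y1=roi;r[y0:y1,x0:x1]=255;m&=r
    return m
def blob(m):
    cs,_=cv2.findContours(m,cv2.RETR_EXTERNAL,cv2.CHAIN_APPROX_NONE)
    return max(cs,key=cv2.contourArea)
def cen(c):
    M=cv2.moments(c);return np.array([M['m10'],M['m01']])/M['m00']
def hcen(c): return np.array(cv2.minEnclosingCircle(c)[0])
E
python3 - <<'E'
from h import *
S=cv2.imread('pics/scene0.png')[:,:,::-1].copy();T=cv2.imread('pics/top0.png')[:,:,::-1].copy()
cs,ct=cam('scene'),cam('top')
np.set_printoptions(precision=1,suppress=True)
def two(name,lo,hi,rs,rt,f=cen,z=None):
    a,b=blob(mask(S,lo,hi,rs)),blob(mask(T,lo,hi,rt))
    P,e=tri(cs,f(a),ct,f(b));print(name,f(a),f(b),cv2.contourArea(a),cv2.contourArea(b),P,'gap',round(e,1), '' if z is None else (plane(cs,f(a),z),plane(ct,f(b),z)))
two('red',(0,120,60),(8,255,255),(270,190,300,215),(280,190,305,215),cen,100)
two('ydish',(18,120,100),(35,255,255),(150,150,195,190),(400,240,450,295),cen,13)
two('bdish',(105,130,60),(125,255,255),(130,185,172,230),(405,190,450,235),cen,13)
two('ylens',(18,120,80),(35,255,255),(300,200,325,240),(255,195,280,220),cen,68)
two('bluecap',(105,120,40),(125,255,255),(300,172,330,215),(255,220,285,248),cen,100)
for n,lo,hi,rs,rt,z in (('tray',(60,80,30),(90,255,255),(400,160,500,300),(95,160,195,305),17),('pad',(0,0,150),(180,60,255),(255,170,370,270),(210,165,325,275),28)):
  for im,c,r in((S,cs,rs),(T,ct,rt)):
    q=cv2.convexHull(blob(mask(im,lo,hi,r)));q=cv2.approxPolyDP(q,6,True)[:,0];
    W=np.array([plane(c,p,z)[:2] for p in q.astype(float)]);print(n,q.tolist(),W.round(0).tolist(),[round(np.linalg.norm(W[i]-W[i-1])) for i in range(len(W))],'mean',W.mean(0))
sc=np.vstack([np.hstack([S[160:280,240:380],T[150:270,200:340]])])
cv2.imwrite('pics/crop0.png',cv2.resize(sc[:,:,::-1],None,fx=2.8,fy=2.8,interpolation=cv2.INTER_CUBIC))
E
```

```text
red [284.6 198.7] [291.5 202.4] 13.0 102.5 [575.2 -21.3 105.5] gap 0.3 (array([570.9, -22.4, 100. ]), array([576. , -21.2, 100. ]))
ydish [172.2 167.9] [424.8 267.6] 562.5 831.0 [ 448.2 -321.     5.7] gap 1.3 (array([ 454.5, -316.4,   13. ]), array([ 448.3, -319.3,   13. ]))
bdish [160.3 201.8] [426.6 210.5] 43.5 793.5 [ 570.8 -308.5   32.6] gap 21.1 (array([ 556.9, -307.3,   13. ]), array([ 576.1, -325.9,   13. ]))
ylens [312.9 212.3] [267.5 210.3] 76.5 201.5 [563.9  31.8  59.1] gap 3.4 (array([570.3,  34.3,  68. ]), array([563. ,  29.6,  68. ]))
bluecap [313.5 181.3] [269.5 232.8] 74.0 246.5 [512.8  24.5  95.2] gap 3.3 (array([516.7,  26.6, 100. ]), array([512.7,  22.6, 100. ]))
tray [[484, 287], [411, 269], [418, 213], [450, 181], [482, 197]] [[652.0, 373.0], [636.0, 238.0], [496.0, 250.0], [392.0, 320.0], [428.0, 387.0]] [225, 136, 141, 125, 76] mean [520.7 313.6]
tray [[125, 173], [181, 180], [164, 294], [106, 286]] [[651.0, 367.0], [636.0, 233.0], [377.0, 259.0], [390.0, 393.0]] [262, 134, 260, 135] mean [513.6 313.1]
pad [[363, 181], [369, 269], [255, 269], [255, 176]] [[434.0, 128.0], [657.0, 157.0], [695.0, -59.0], [460.0, -114.0]] [243, 225, 219, 241] mean [561.5  28.1]
pad [[307, 170], [319, 257], [229, 269], [219, 182]] [[661.0, -55.0], [467.0, -84.0], [436.0, 113.0], [630.0, 143.0]] [200, 196, 199, 196] mean [548.7  29.5]
```

View pics/crop0.png

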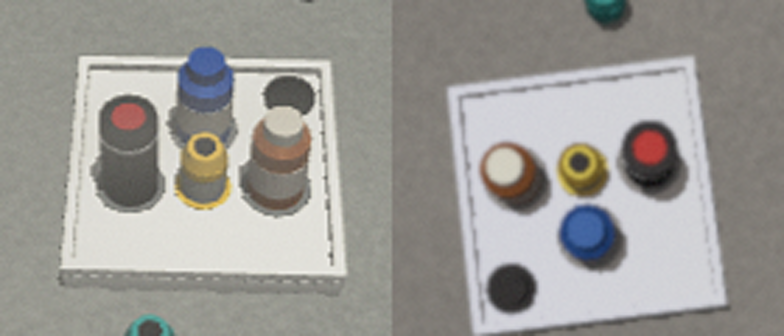

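The crop confirms the layout: amber stands at pad (20,54), tube at (20,-54) and blue at (-34,0). The dust cap is in the +y near corner. Pad yaw is about 0.148 and the tray is on the +y side. Next, the wrist camera geometry.

```bash
cat >> h.py <<'E'
np.set_printoptions(precision=3,suppress=True)
def tool(yaw,d):
    c,s=np.cos(yaw),np.sin(yaw);return np.array([c*d[0]+s*d[1],s*d[0]-c*d[1],-d[2]])/150
def go(target,yaw=None,pos=None):
    """total tool-axis shift (units of 0.15 m) at present yaw to target, and the turn units"""
    s=monitor.state();y0=s['tcp_rot'][2];p=np.array(s['eef_pos']) if pos is None else np.array(pos)
    print('at',p,'yaw',round(y0,3),'shift',tool(y0,np.array(target)-p),'turn',None if yaw is None else (y0-yaw)/(np.pi/2))
E
python3 - <<'E'
from h import *
K,d,T=cam('wrist');s=monitor.state()
o=-T[:3,:3].T@T[:3,3];print(K,d,o-s['eef_pos'],'tool',tool(s['tcp_rot'][2],o-np.array(s['eef_pos']))*150);print(T[:3,:3])
go([430,-321,300],1.72)
E
```

```text
[[333.825   0.    277.256]
 [  0.    333.825 211.143]
 [  0.      0.      1.   ]] [-0.073  0.     0.     0.     0.   ] [ 66.23   27.106 169.693] tool [  71.55     1.312 -169.693]
[[ 0.396 -0.918 -0.001]
 [-0.889 -0.383  0.251]
 [-0.231 -0.098 -0.968]]
at [ 247.272 -573.803  214.155] yaw 0.407 shift [ 1.786 -1.066 -0.572] turn -0.8360072195831805
```

Request:
move_arm(moves=[0.36,-0.2,-0.05,0,0.36,-0.2,-0.05,0,0.36,-0.2,-0.05,0,0.36,-0.2,-0.05,0,0.36,-0.2,-0.05,0,0,0,0,0,0,0,0,0], claw=70)

```text
t: 0.98
eef_pos: [435.8, -329.5, 251.9]
tcp_rot: [-3.141, 0.0, 0.408]
ft_force: [-0.2, 0.1, 0.6]
opening: 0.735
grip_force: 0.0
```

```bash
python3 - <<'E'
from h import *
c=cam('wrist');im=viewer.read_camera('wrist');cv2.imwrite('pics/w1.png',im[:,:,::-1]);np.savez('w1.npz',K=c[0],d=c[1],T=c[2])
go([525,70,270],1.72)
E
```

```text
at [ 435.415 -329.99   251.807] yaw 0.406 shift [ 1.603 -2.213 -0.121] turn -0.8363188346204278
```

View pics/w1.png

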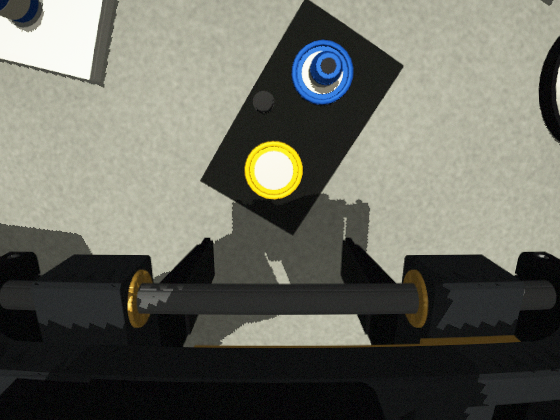

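The wrist view shows the yellow dish at (274,170), the blue dish at (322,72) with the blue lens, and the plug at (263,101).

Request:
move_arm(moves=[0.287,-0.297,0,0,0.287,-0.297,0,0,0.287,-0.297,0,0,0.287,-0.297,0,0,0.287,-0.297,0,0,0,0,0,-0.105,0,0,0,-0.105,0,0,0,-0.105,0,0,0,-0.105,0,0,0,-0.105])

```text
t: 2.28
eef_pos: [545.3, -41.4, 251.7]
tcp_rot: [-3.141, 0.0, 1.234]
ft_force: [0.4, -0.3, 0.4]
opening: 0.736
grip_force: 0.0
```

Request:
move_arm(moves=[0,0,0,-0.105,0,0,0,-0.105,0,0,0,-0.1,0,0,0,0,0,0,0,0])

```text
t: 2.9
eef_pos: [545.4, -40.5, 251.9]
tcp_rot: [-3.141, 0.0, 1.714]
ft_force: [-0.2, -0.8, -0.5]
opening: 0.738
grip_force: 0.0
```

```bash
python3 - <<'E'
from h import *
c=cam('wrist');im=viewer.read_camera('wrist');cv2.imwrite('pics/w2.png',im[:,:,::-1]);np.savez('w2.npz',K=c[0],d=c[1],T=c[2])
s=monitor.state();print(s['eef_pos'],s['tcp_rot'])
T=cv2.imread('pics/top0.png')[:,:,::-1].copy();z=np.load('w1.npz');cw=(z['K'],z['d'],z['T']);W=cv2.imread('pics/w1.png')[:,:,::-1].copy();ct=cam('top')
a=cen(cv2.convexHull(blob(mask(W,(18,120,100),(35,255,255),(230,130,320,210)))));b=cen(cv2.convexHull(blob(mask(T,(18,120,100),(35,255,255),(400,240,450,295)))))
print(a,b,tri(cw,a,ct,b),plane(cw,a,13),plane(ct,b,13))
E
```

```text
[545.422 -40.274 251.964] [-3.141  0.     1.715]
[273.172 169.746] [424.811 267.655] (array([ 449.447, -319.362,   11.201]), np.float64(2.552638009622665)) [ 450.856 -318.782   13.   ] [ 448.29  -319.332   13.   ]
```

View pics/w2.png

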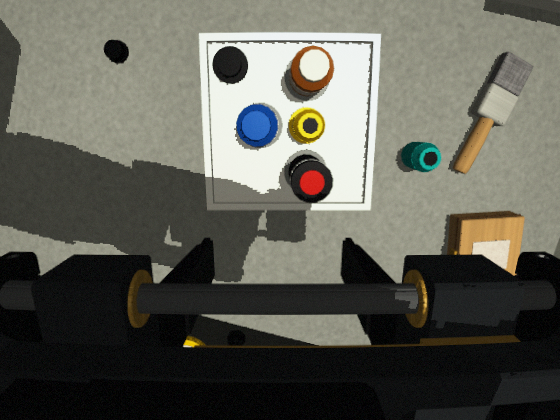

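The wrist view shows red dot (312,183), blue cap (256,125), amber cap (314,66) and yellow lens top (309,125). The pad corners are near (199,34), (380,35), (371,210) and (208,210).

```bash
python3 - <<'E'
from h import *
np.set_printoptions(precision=1,suppress=True)
T=cv2.imread('pics/top0.png')[:,:,::-1].copy();W=cv2.imread('pics/w2.png')[:,:,::-1].copy()
z=np.load('w2.npz');cw=(z['K'],z['d'],z['T']);ct=cam('top')
def two(n,lo,hi,rw,rt,z):
    a=blob(mask(W,lo,hi,rw));b=blob(mask(T,lo,hi,rt))
    a,ra=cen(cv2.convexHull(a)),cv2.contourArea(a);b,rb=cen(cv2.convexHull(b)),cv2.contourArea(b)
    P,e=tri(cw,a,ct,b);print(n,a,ra,b,rb,P,round(e,1),plane(cw,a,z)[:2],plane(ct,b,z)[:2])
two('red',(0,180,60),(8,255,255),(280,160,340,205),(280,190,305,215),100)
two('blue',(100,120,110),(125,255,255),(230,95,285,150),(255,220,285,248),100)
two('amber',(0,0,150),(180,60,255),(298,50,328,82),(232,200,250,220),100)
two('ylens',(18,120,120),(35,255,255),(285,105,330,145),(255,195,280,220),68)
h=cv2.cvtColor(W,cv2.COLOR_RGB2HSV)
m=mask(W,(0,0,200),(180,40,255),(190,25,390,215))
q=cv2.approxPolyDP(cv2.convexHull(blob(m)),6,True)[:,0].astype(float)
for zz,qq in((28,q),(28,np.array([[199,34],[380,35],[371,210],[208,210.]]))):
    P=np.array([plane(cw,p,zz)[:2] for p in qq]);print(qq.tolist(),P.tolist(),P.mean(0),[round(np.linalg.norm(P[i]-P[i-1])) for i in range(len(P))])
tr=cv2.convexHull(blob(mask(T,(60,80,30),(90,255,255),(95,160,195,305))));print('tray',plane(ct,cen(tr),15))
E
```

```text
Traceback (most recent call last):
  File "h.py", line 22, in blob
    return max(cs,key=cv2.contourArea)
ValueError: max() iterable argument is empty
```

```bash
python3 - <<'E'
from h import *
np.set_printoptions(precision=1,suppress=True)
T=cv2.imread('pics/top0.png')[:,:,::-1].copy();W=cv2.imread('pics/w2.png')[:,:,::-1].copy()
z=np.load('w2.npz');cw=(z['K'],z['d'],z['T']);ct=cam('top')
def two(n,lo,hi,rw,rt,z,lt=None):
    a=blob(mask(W,lo,hi,rw));b=blob(mask(T,lt or lo,hi,rt))
    a,ra=cen(cv2.convexHull(a)),cv2.contourArea(a);b,rb=cen(cv2.convexHull(b)),cv2.contourArea(b)
    P,e=tri(cw,a,ct,b);print(n,a,ra,b,rb,P,round(e,1),plane(cw,a,z)[:2],plane(ct,b,z)[:2])
two('red',(0,180,60),(8,255,255),(280,160,340,205),(280,190,305,215),100)
h=cv2.cvtColor(T,cv2.COLOR_RGB2HSV);print(h[225:243:3,260:282:3,2],cv2.cvtColor(W,cv2.COLOR_RGB2HSV)[125,235:280:4])
two('blue',(100,100,150),(125,255,255),(230,95,285,150),(255,220,285,248),100,(100,100,80))
two('amber',(0,0,150),(180,60,255),(298,50,328,82),(232,200,250,220),100,(0,0,110))
two('ylens',(18,120,120),(35,255,255),(285,105,330,145),(255,195,280,220),68,(18,120,80))
m=mask(W,(0,0,200),(180,40,255),(190,25,390,215))
q=cv2.approxPolyDP(cv2.convexHull(blob(m)),6,True)[:,0].astype(float)
for zz,qq in((28,q),(28,np.array([[199,34],[380,35],[371,210],[208,210.]]))):
    P=np.array([plane(cw,p,zz)[:2] for p in qq]);print(qq.tolist(),P.tolist(),P.mean(0),[round(np.linalg.norm(P[i]-P[i-1])) for i in range(len(P))])
tr=cv2.convexHull(blob(mask(T,(60,80,30),(90,255,255),(95,160,195,305))));print('tray',plane(ct,cen(tr),15))
E
```

```text
Traceback (most recent call last):
  File "h.py", line 22, in blob
    return max(cs,key=cv2.contourArea)
ValueError: max() iterable argument is empty
```

```bash
cat > m.py <<'E'
from h import *
np.set_printoptions(precision=1,suppress=True)
T=cv2.imread('pics/top0.png')[:,:,::-1].copy();W=cv2.imread('pics/w2.png')[:,:,::-1].copy()
z=np.load('w2.npz');cw=(z['K'],z['d'],z['T']);ct=cam('top')
def two(n,lo,hi,rw,rt,z,lt=None):
  try:
    a=blob(mask(W,lo,hi,rw));b=blob(mask(T,lt or lo,hi,rt))
    a,ra=cen(cv2.convexHull(a)),cv2.contourArea(a);b,rb=cen(cv2.convexHull(b)),cv2.contourArea(b)
    P,e=tri(cw,a,ct,b);print(n,a,ra,b,rb,P,round(e,1),plane(cw,a,z)[:2],plane(ct,b,z)[:2])
  except ValueError: print(n,'none')
two('red',(0,120,60),(8,255,255),(280,160,340,205),(280,190,305,215),100)
hw,ht=[cv2.cvtColor(i,cv2.COLOR_RGB2HSV) for i in(W,T)];print(ht[225:243:4,260:282:3,2],hw[125,235:280:4].tolist(),hw[183,312],ht[203,292])
two('blue',(100,100,150),(125,255,255),(230,95,285,150),(255,220,285,248),100,(100,100,80))
two('amber',(0,0,150),(180,60,255),(298,50,328,82),(232,200,250,220),100,(0,0,110))
two('ylens',(18,120,120),(35,255,255),(285,105,330,145),(255,195,280,220),68,(18,120,80))
for zz,qq in((28,np.array([[199,34],[380,35],[371,210],[208,210.]])),):
    P=np.array([plane(cw,p,zz)[:2] for p in qq]);print(P.tolist(),P.mean(0),[round(np.linalg.norm(P[i]-P[i-1])) for i in range(len(P))])
tr=cv2.convexHull(blob(mask(T,(60,80,30),(90,255,255),(95,160,195,305))));print('tray',plane(ct,cen(tr),15))
E
python3 m.py
```

```text
red [311.6 182. ] 482.0 [291.6 202.4] 102.5 [578.1 -21.4  91.8] 1.6 [577.8 -20.3] [576.  -21.2]
[[216 162 132 133 120 118 194 216]
 [169 152 162 162 159 118 118 183]
 [127 152 161 162 160 123 107  85]
 [142 118 146 153 121  86  81  76]
 [206 127 113 107 106  67  63 106]] [[43, 9, 243], [109, 215, 134], [108, 200, 189], [107, 202, 189], [107, 200, 191], [108, 195, 192], [108, 191, 196], [108, 197, 193], [108, 194, 196], [108, 226, 131], [108, 230, 144], [34, 22, 163]] [  1 225 213] [  1 173 181]
blue [258.1 122.2] 762.5 [269.4 232.8] 256.0 [516.3  27.   43.5] 3.3 [518.9  28.6] [512.7  22.7]
amber [313.7  64.8] 673.5 [240.2 206.7] 157.5 [558.8  78.4 145.5] 0.7 [562.1  86.3] [565.3  84.2]
ylens [307.  124.6] 737.5 [267.5 210.3] 201.5 [575.4  34.9 -27.7] 0.5 [567.4  33.4] [562.9  29.7]
[[438.1263936207555, 113.77415313324555], [634.9109133714553, 141.61557369548802], [664.9570811162744, -54.77149079331318], [467.6514136783048, -83.1458752195597]] [551.4  29.4] [199, 199, 199, 199]
tray [510.8 313.   15. ]
```

Pad sides measure 199 mm, as they should. Pad centre is (551.4, 29.4) with yaw 0.142, so the marks are amber (563,86), tube (578.5,-21), blue (518,25), and the lens is at (570,32.5). Amber goes first.

Request:
move_arm(moves=[0.272,0.079,0,0,0.272,0.079,0,0,0.272,0.079,0,0,0,0,0,0,0,0,0.35,0,0,0,0.35,0,0,0,0.25,0,0,0,0,0,0,0,0,0])

```text
t: 4.08
eef_pos: [563.4, 86.2, 111.0]
tcp_rot: [3.14, 0.0, 1.717]
ft_force: [0.4, 0.1, -0.3]
opening: 0.737
grip_force: 0.0
```

```bash
python3 - <<'E'
from h import *
go([563,86,53])
im=viewer.read_camera('wrist');cv2.imwrite('pics/w3.png',im[:,:,::-1])
E
```

```text
at [563.392  86.191 111.015] yaw 1.717 shift [-0.001 -0.003  0.387] turn None
```

View pics/w3.png

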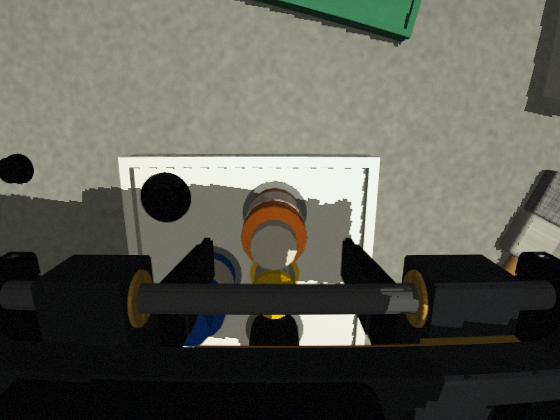

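Amber (274,240) is centred between the fingers (213 and 343). Down, then grip.

Request:
move_arm(moves=[0,0,0.2,0,0,0,0.12,0,0,0,0.06,0,0,0,0,0,0,0,0,0])

```text
t: 4.75
eef_pos: [563.2, 86.6, 53.6]
tcp_rot: [3.14, 0.0, 1.718]
ft_force: [-0.4, -0.0, -0.2]
opening: 0.737
grip_force: 0.0
```

Request:
move_arm(moves=[0,0,0,0,0,0,0,0,0,0,0,0,0,0,0,0,0,0,0,0,0,0,0,0,0,0,0,0], claw=34)

```text
t: 5.62
eef_pos: [562.5, 86.6, 52.7]
tcp_rot: [-3.141, 0.0, 1.718]
ft_force: [-1.9, -1.5, 3.5]
opening: 0.437
grip_force: 30.0
```

Request:
move_arm(moves=[0,0,-0.15,0,0,0,-0.25,0,0.2,0.055,0,0,0.3,0.083,0,0,0.3,0.083,0,0,0.3,0.083,0,0,0.2,0.055,0,0,0.115,0.031,0,0,0,0,0.2,0,0,0,0,0])

```text
t: 6.88
eef_pos: [588.3, 304.4, 80.6]
tcp_rot: [-3.138, 0.001, 1.718]
ft_force: [0.0, 1.1, -1.6]
opening: 0.441
grip_force: 30.0
```

Request:
move_arm(moves=[0,0,0.12,0,0,0,0.08,0,0,0,0,0,0,0,0,0])

```text
t: 7.38
eef_pos: [589.5, 305.1, 52.9]
tcp_rot: [3.141, -0.0, 1.718]
ft_force: [-0.0, -0.1, -1.3]
opening: 0.434
grip_force: 30.0
```

Request:
move_arm(moves=[0,0,0.025,0,0,0,0.02,0,0,0,0,0,0,0,0,0])

```text
t: 7.88
eef_pos: [589.3, 305.2, 45.9]
tcp_rot: [3.142, 0.0, 1.718]
ft_force: [-0.4, 0.0, -0.7]
opening: 0.436
grip_force: 30.0
```

Request:
move_arm(moves=[0,0,0.007,0,0,0,0,0,0,0,0,0])

```text
t: 8.25
eef_pos: [589.3, 305.2, 44.8]
tcp_rot: [3.142, 0.0, 1.718]
ft_force: [-0.0, -0.1, -1.6]
opening: 0.435
grip_force: 30.0
```

Request:
move_arm(moves=[0,0,0,0,0,0,0,0,0,0,0,0,0,0,0,0,0,0,0,0,0,0,-0.2,0,0,0,-0.35,0], claw=70)

```text
t: 9.12
eef_pos: [588.5, 304.8, 126.5]
tcp_rot: [-3.138, 0.001, 1.718]
ft_force: [0.6, -0.8, 0.3]
opening: 0.742
grip_force: 0.0
```

```bash
python3 - <<'E'
from h import *
go([578.3,-21,53],1.713)
E
```

```text
at [588.477 304.8   126.512] yaw 1.718 shift [-2.138 -0.387  0.49 ] turn 0.003427991454935131
```

Request:
move_arm(moves=[-0.25,-0.045,0,0,-0.36,-0.065,0,0,-0.36,-0.065,0,0,-0.36,-0.065,0,0,-0.36,-0.065,0,0,-0.26,-0.05,0,0,-0.188,-0.032,0,0,0,0,0.08,0,0,0,0,0])

```text
t: 10.25
eef_pos: [578.5, -20.0, 114.3]
tcp_rot: [-3.14, -0.001, 1.718]
ft_force: [-0.1, -0.4, -0.4]
opening: 0.735
grip_force: 0.0
```

```bash
python3 - <<'E'
from h import *
go([578.3,-21,53],1.713)
im=viewer.read_camera('wrist');
c=cam('wrist');r=blob(mask(im,(0,120,60),(8,255,255),(230,180,330,290)));print(cen(r),plane(c,cen(r),100))
E
```

```text
at [578.497 -20.007 114.291] yaw 1.718 shift [-0.006 -0.002  0.409] turn 0.003405246215088921
[273.735 247.364] [578.231 -20.07  100.   ]
```

Well centred: the red dot ray at z=100 lands within 1 mm. Down and grip.

Request:
move_arm(moves=[0,0,0.2,0,0,0,0.14,0,0,0,0.065,0,0,0,0,0,0,0,0,0])

```text
t: 10.92
eef_pos: [579.5, -20.3, 55.4]
tcp_rot: [3.14, 0.0, 1.719]
ft_force: [-0.4, 0.1, -0.3]
opening: 0.739
grip_force: 0.0
```

Request:
move_arm(moves=[0,0,0,0,0,0,0,0,0,0,0,0,0,0,0,0,0,0,0,0,0,0,0,0], claw=34)

```text
t: 11.68
eef_pos: [578.9, -20.7, 54.7]
tcp_rot: [-3.141, 0.0, 1.718]
ft_force: [-2.8, -0.6, 5.6]
opening: 0.436
grip_force: 30.0
```

```bash
python3 - <<'E'
from h import *
go([511,313,53])
E
```

```text
at [578.892 -20.653  54.695] yaw 1.718 shift [ 2.267 -0.121  0.011] turn None
```

Request:
move_arm(moves=[0,0,-0.15,0,0,0,-0.3,0,0,0,-0.3,0,0.25,-0.017,0,0,0.36,-0.017,0,0,0.36,-0.018,0,0,0.36,-0.018,0,0,0.36,-0.017,0,0,0.3,-0.017,0,0,0.277,-0.017,0,0])

```text
t: 12.92
eef_pos: [510.5, 314.9, 166.7]
tcp_rot: [-3.142, -0.0, 1.719]
ft_force: [0.5, 0.0, -1.5]
opening: 0.441
grip_force: 30.0
```

Request:
move_arm(moves=[0,0,0,0,0,0,0.25,0,0,0,0.25,0,0,0,0.15,0,0,0,0.1,0,0,0,0,0,0,0,0,0])

```text
t: 13.8
eef_pos: [511.6, 313.1, 55.4]
tcp_rot: [3.14, -0.0, 1.718]
ft_force: [-0.1, -0.5, -1.5]
opening: 0.44
grip_force: 30.0
```

Request:
move_arm(moves=[0,0,0.035,0,0,0,0.015,0,0,0,0.008,0,0,0,0,0,0,0,0,0])

```text
t: 14.42
eef_pos: [511.1, 313.1, 46.7]
tcp_rot: [3.141, -0.0, 1.719]
ft_force: [-2.1, -1.2, 6.6]
opening: 0.44
grip_force: 30.0
```

Request:
move_arm(moves=[0,0,0,0,0,0,0,0,0,0,0,0,0,0,0,0,0,0,-0.2,0,0,0,-0.35,0,-0.2,-0.025,0,0,-0.36,-0.044,0,0,-0.36,-0.044,0,0,-0.36,-0.044,0,0], claw=70)

```text
t: 15.68
eef_pos: [515.9, 118.2, 128.4]
tcp_rot: [3.141, 0.0, 1.719]
ft_force: [0.5, -0.6, 0.0]
opening: 0.737
grip_force: 0.0
```

Request:
move_arm(moves=[-0.36,-0.044,0,0,-0.266,-0.033,0,0,0,0,0,0.1,0,0,0,0.1,0,0,0,0.1,0,0,0,0.1,0,0,0.08,0.1,0,0,0,0])

```text
t: 16.68
eef_pos: [518.1, 25.2, 115.9]
tcp_rot: [-3.141, 0.001, 0.934]
ft_force: [-0.4, -0.3, -0.2]
opening: 0.737
grip_force: 0.0
```

```bash
python3 - <<'E'
from h import *
go([518,25,53])
im=viewer.read_camera('wrist');cv2.imwrite('pics/w4.png',im[:,:,::-1])
E
```

```text
at [518.051  25.153 115.876] yaw 0.934 shift [-0.001  0.     0.419] turn None
```

View pics/w4.png

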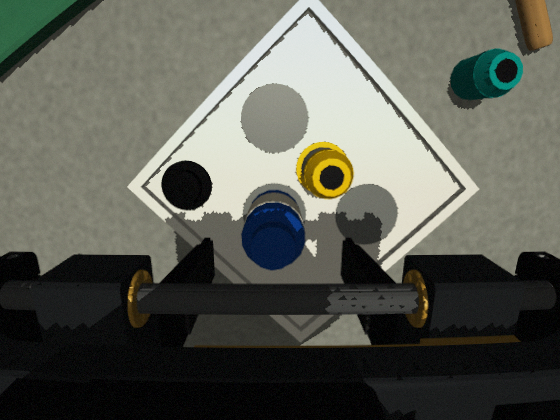

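Blue (274,240) is centred, and the freed marks show at (275,117) and (366,213). Measure amber's mark and the lens, then grip blue.

```bash
python3 - <<'E'
from h import *
W=cv2.imread('pics/w4.png')[:,:,::-1].copy();c=cam('wrist')
m=mask(W,(0,0,120),(180,60,190),(230,70,320,160));b=blob(m);print(cv2.minEnclosingCircle(b),plane(c,cen(cv2.convexHull(b)),20))
b=cv2.convexHull(blob(mask(W,(0,0,0),(180,255,60),(315,160,348,195))));print('lens hole',cen(b),plane(c,cen(b),68))
E
```

```text
((274.7853088378906, 118.1490478515625), 35.327964782714844) [562.848  86.834  20.   ]
lens hole [331.361 177.109] [570.532  33.216  68.   ]
```

Request:
move_arm(moves=[0,0,0.2,0,0,0,0.14,0,0,0,0.07,0,0,0,0,0,0,0,0,0])

```text
t: 17.35
eef_pos: [518.8, 25.1, 55.6]
tcp_rot: [3.141, -0.001, 0.934]
ft_force: [-0.1, 0.5, -0.3]
opening: 0.737
grip_force: 0.0
```

Request:
move_arm(moves=[0,0,0,0,0,0,0,0,0,0,0,0,0,0,0,0,0,0,0,0,0,0,0,0], claw=34)

```text
t: 18.1
eef_pos: [518.3, 25.2, 55.0]
tcp_rot: [-3.141, 0.0, 0.933]
ft_force: [-2.3, 1.3, 4.6]
opening: 0.434
grip_force: 30.0
```

```bash
python3 - <<'E'
from h import *
go([432,320,53])
E
```

```text
at [518.293  25.19   54.997] yaw 0.933 shift [ 1.237 -1.632  0.013] turn None
```

Request:
move_arm(moves=[0,0,-0.2,0,0,0,-0.35,0,0.15,-0.2,0,0,0.2,-0.26,0,0,0.2,-0.26,0,0,0.2,-0.26,0,0,0.2,-0.26,0,0,0.17,-0.23,0,0,0.117,-0.162,0,0,0,0,0,0])

```text
t: 19.35
eef_pos: [431.6, 321.4, 137.0]
tcp_rot: [3.142, 0.0, 0.936]
ft_force: [-0.5, -0.1, -0.7]
opening: 0.436
grip_force: 30.0
```

Request:
move_arm(moves=[0,0,0.25,0,0,0,0.2,0,0,0,0.1,0,0,0,0.03,0,0,0,0.015,0,0,0,0.007,0,0,0,0,0,0,0,0,0])

```text
t: 20.35
eef_pos: [432.4, 320.1, 47.4]
tcp_rot: [3.141, -0.001, 0.933]
ft_force: [-0.4, 0.1, -1.3]
opening: 0.433
grip_force: 30.0
```

Request:
move_arm(moves=[0,0,0.006,0,0,0,0.003,0,0,0,0,0])

```text
t: 20.72
eef_pos: [432.4, 320.2, 46.9]
tcp_rot: [3.141, -0.001, 0.933]
ft_force: [-2.7, -1.8, 14.4]
opening: 0.437
grip_force: 30.0
```

Request:
move_arm(moves=[0,0,0,0,0,0,0,0,0,0,0,0,0,0,0,0,0,0,-0.2,0,0,0,-0.35,0,0,0,0,0,-0.12,0.23,0,0,-0.17,0.32,0,0,-0.17,0.32,0,0], claw=65)

```text
t: 21.98
eef_pos: [496.1, 185.5, 127.2]
tcp_rot: [-3.141, 0.001, 0.934]
ft_force: [0.3, 0.4, 0.5]
opening: 0.683
grip_force: 0.0
```

Request:
move_arm(moves=[-0.17,0.32,0,0,-0.17,0.32,0,0,-0.12,0.23,0,0,-0.07,0.14,0,0,0,0,0.2,0,0,0,0,0])

```text
t: 22.72
eef_pos: [569.1, 33.0, 96.3]
tcp_rot: [-3.138, 0.002, 0.933]
ft_force: [0.2, 0.1, -0.2]
opening: 0.683
grip_force: 0.0
```

```bash
python3 - <<'E'
from h import *
go([570.5,33,26])
im=viewer.read_camera('wrist');cv2.imwrite('pics/w5.png',im[:,:,::-1])
cv2.imwrite('pics/t5.png',viewer.read_camera('top')[:,:,::-1])
c=cam('wrist');b=cv2.convexHull(blob(mask(im,(18,120,120),(35,255,255),(215,150,345,270))));print(cen(b),plane(c,cen(b),60))
a=np.hstack([im,im*0])[:, :560]
cv2.imwrite('pics/v5.png',np.vstack([im[100:320],viewer.read_camera('top')[140:320]])[:,:,::-1])
E
```

```text
at [569.064  33.038  96.284] yaw 0.933 shift [0.005 0.008 0.469] turn None
[279.828 209.098] [583.699  46.037  60.   ]
```

View pics/v5.png

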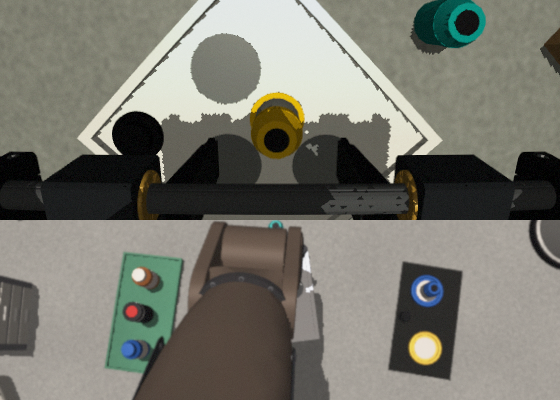

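All three containers stand on the tray, and the lens is centred between the fingers. Descend and grip.

Request:
move_arm(moves=[0.003,0.003,0.2,0,0,0,0.17,0,0,0,0.08,0,0,0,0.015,0,0,0,0,0,0,0,0,0])

```text
t: 23.62
eef_pos: [571.4, 32.9, 29.3]
tcp_rot: [3.14, -0.001, 0.933]
ft_force: [0.4, -0.3, -0.8]
opening: 0.685
grip_force: 0.0
```

Request:
move_arm(moves=[0,0,0,0,0,0,0,0,0,0,0,0,0,0,0,0,0,0,0,0,0,0,0,0], claw=26)

```text
t: 24.38
eef_pos: [570.9, 32.9, 28.5]
tcp_rot: [-3.141, 0.0, 0.933]
ft_force: [-1.9, 0.9, 1.9]
opening: 0.342
grip_force: 30.0
```

```bash
python3 - <<'E'
from h import *
go([450.3,-319,26])
E
```

```text
at [570.862  32.864  28.493] yaw 0.933 shift [-2.363  0.751  0.017] turn None
```

Request:
move_arm(moves=[0,0,-0.15,0,0,0,-0.3,0,-0.2,0.064,0,0,-0.32,0.102,0,0,-0.32,0.102,0,0,-0.32,0.102,0,0,-0.32,0.102,0,0,-0.32,0.102,0,0,-0.3,0.095,0,0,-0.263,0.082,0,0])

```text
t: 25.62
eef_pos: [449.7, -320.7, 95.9]
tcp_rot: [3.141, 0.0, 0.932]
ft_force: [0.6, -0.6, -1.7]
opening: 0.345
grip_force: 30.0
```

Request:
move_arm(moves=[0,0,0,0,0,0,0,0,0,0,0,0])

```text
t: 26.0
eef_pos: [450.8, -318.0, 95.9]
tcp_rot: [-3.141, -0.0, 0.934]
ft_force: [-0.4, -0.2, -1.2]
opening: 0.349
grip_force: 30.0
```

```bash
python3 - <<'E'
from h import *
go([450.3,-319,18])
im=viewer.read_camera('wrist');cv2.imwrite('pics/w6.png',im[:,:,::-1])
print(viewer.camera_info('wrist')['camera_from_world'])
E
```

```text
at [ 450.775 -318.01    95.944] yaw 0.934 shift [-0.007  0.001  0.52 ] turn None
[[   0.804   -0.594    0.    -553.252]
 [  -0.575   -0.778    0.251   13.72 ]
 [  -0.149   -0.202   -0.968  277.973]
 [   0.       0.       0.       1.   ]]
```

View pics/w6.png

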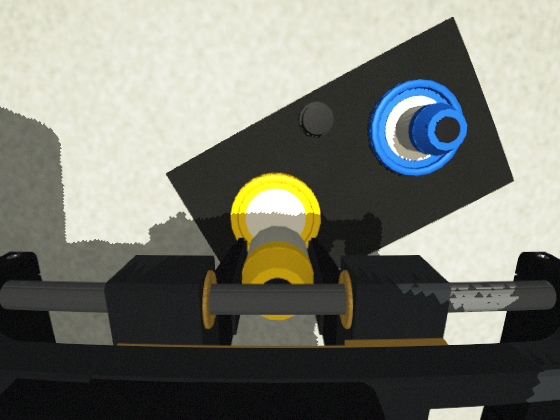

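The lens (278,265) hangs over the dish, whose ring spans columns 232–321 with its top at row 173. A quick ellipse fit refines the dish centre.

```bash
python3 - <<'E'
from h import *
W=cv2.imread('pics/w6.png')[:,:,::-1].copy();c=cam('wrist')
m=mask(W,(18,150,150),(35,255,255),(220,165,335,240));b=blob(m)[:,0].astype(float)
# outer points: first yellow pixel per row/column from outside
P=[]
for y in range(180,212):
    x=np.where(m[y])[0];P+=[(x[0],y),(x[-1],y)]
for x in range(255,300):P.append((x,np.where(m[:,x])[0][0]))
Q=np.array([plane(c,p,13)[:2] for p in P])
A=np.c_[2*Q,np.ones(len(Q))];s=np.linalg.lstsq(A,(Q**2).sum(1),rcond=None)[0];print(s[:2],'r',np.sqrt(s[2]+s[:2]@s[:2]))
go([s[0],s[1],18])
E
```

```text
[ 451.036 -317.84 ] r 34.899119967024966
at [ 450.816 -318.04    96.016] yaw 0.934 shift [0.002 0.    0.52 ] turn None
```

Already centred, and the radius checks (35 against 36). Lower.

Request:
move_arm(moves=[0,0,0.2,0,0,0,0.17,0,0,0,0.08,0,0,0,0.03,0,0,0,0.02,0,0,0,0.012,0,0,0,0,0,0,0,0,0])

```text
t: 27.05
eef_pos: [450.5, -319.1, 19.5]
tcp_rot: [3.141, 0.0, 0.933]
ft_force: [-0.5, 0.5, -0.4]
opening: 0.349
grip_force: 30.0
```

Request:
move_arm(moves=[0.003,-0.003,0.006,0,0,0,0.005,0,0,0,0,0])

```text
t: 27.42
eef_pos: [450.4, -318.3, 17.5]
tcp_rot: [3.142, 0.0, 0.933]
ft_force: [-0.3, -0.2, -0.2]
opening: 0.347
grip_force: 30.0
```

Request:
move_arm(moves=[0,0,0.005,0,0,0,0,0,0,0,0,0])

```text
t: 27.8
eef_pos: [450.3, -318.4, 17.4]
tcp_rot: [3.141, 0.0, 0.933]
ft_force: [-2.2, 2.2, 9.4]
opening: 0.345
grip_force: 30.0
```

Request:
move_arm(moves=[0,0,0,0,0,0,0,0,0,0,0,0,0,0,0,0,0,0,-0.15,0,0,0,-0.35,0,0,0,-0.25,0,0.15,-0.12,0,0,0.28,-0.22,0,0,0.28,-0.22,0,0], claw=65)

```text
t: 29.05
eef_pos: [446.0, -181.6, 129.3]
tcp_rot: [3.141, -0.0, 0.932]
ft_force: [0.2, 1.3, -0.4]
opening: 0.688
grip_force: 0.0
```

```bash
python3 - <<'E'
from h import *
a=viewer.read_camera('scene');b=viewer.read_camera('top')
cv2.imwrite('pics/v7.png',cv2.resize(np.hstack([a[130:260,90:290],b[160:290,360:500]])[:,:,::-1],None,fx=2.3,fy=2.3))
go([432.4,320.2,130])
E
```

```text
at [ 445.271 -178.882  129.363] yaw 0.936 shift [ 2.629 -2.042 -0.004] turn None
```

View pics/v7.png

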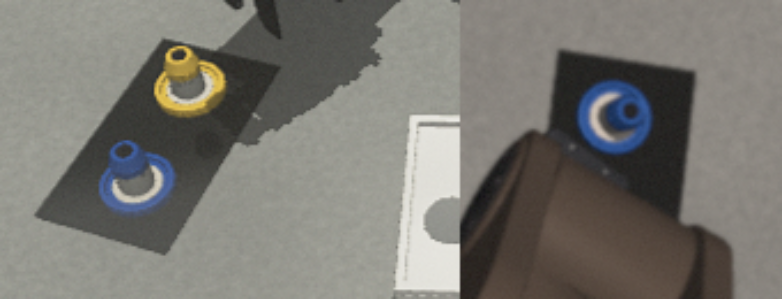

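The yellow lens stands upright in the middle of the yellow dish (scene crop, 185,85), and the blue lens is untouched. On to fetch blue.

Request:
move_arm(moves=[0.28,-0.217,0,0,0.28,-0.217,0,0,0.28,-0.217,0,0,0.28,-0.217,0,0,0.28,-0.217,0,0,0.28,-0.217,0,0,0.28,-0.217,0,0,0.28,-0.217,0,0,0.23,-0.18,0,0,0.16,-0.126,0,0])

```text
t: 30.4
eef_pos: [435.2, 318.3, 129.2]
tcp_rot: [3.141, -0.0, 0.934]
ft_force: [0.5, 0.3, -0.4]
opening: 0.684
grip_force: 0.0
```

Request:
move_arm(moves=[0,0,0,0,0,0,0,0])

```text
t: 30.65
eef_pos: [435.1, 315.9, 129.1]
tcp_rot: [-3.142, 0.001, 0.933]
ft_force: [0.4, -0.1, -1.0]
opening: 0.684
grip_force: 0.0
```

```bash
python3 - <<'E'
from h import *
go([432.4,320.2,47])
E
```

```text
at [435.136 315.85  129.051] yaw 0.933 shift [ 0.012 -0.032  0.547] turn None
```

Request:
move_arm(moves=[0.012,-0.032,0,0,0,0,0.2,0,0,0,0.2,0,0,0,0.1,0,0,0,0.045,0,0,0,0,0,0,0,0,0])

```text
t: 31.52
eef_pos: [432.6, 321.0, 48.2]
tcp_rot: [3.141, -0.001, 0.933]
ft_force: [0.7, -0.8, -1.4]
opening: 0.685
grip_force: 0.0
```

Request:
move_arm(moves=[0,0,0,0,0,0,0,0,0,0,0,0,0,0,0,0,0,0,0,0,0,0,0,0], claw=34)

```text
t: 32.28
eef_pos: [432.4, 320.9, 47.6]
tcp_rot: [3.141, -0.0, 0.933]
ft_force: [-0.4, 0.0, 4.5]
opening: 0.438
grip_force: 30.0
```

```bash
python3 - <<'E'
from h import *
go([518.2,25.1,55])
E
```

```text
at [432.388 320.88   47.649] yaw 0.933 shift [-1.244  1.634 -0.049] turn None
```

Request:
move_arm(moves=[0,0,-0.2,0,0,0,-0.4,0,-0.15,0.2,0,0,-0.2,0.26,0,0,-0.2,0.26,0,0,-0.2,0.26,0,0,-0.2,0.26,0,0,-0.17,0.23,0,0,-0.124,0.164,0,0,0,0,0,0])

```text
t: 33.52
eef_pos: [518.3, 23.3, 137.1]
tcp_rot: [-3.141, 0.0, 0.93]
ft_force: [-0.3, -0.1, -2.1]
opening: 0.435
grip_force: 30.0
```

Request:
move_arm(moves=[0,0,0.2,0,0,0,0.2,0,0,0,0.1,0,0,0,0.02,0,0,0,0,0,0,0,0,0])

```text
t: 34.28
eef_pos: [518.5, 25.0, 60.3]
tcp_rot: [3.14, -0.001, 0.933]
ft_force: [0.6, 0.7, -1.0]
opening: 0.435
grip_force: 30.0
```

```bash
python3 - <<'E'
from h import *
go([518.2,25.1,55.5])
E
```

```text
at [518.5    25.026  60.318] yaw 0.933 shift [-0.001 -0.002  0.032] turn None
```

Request:
move_arm(moves=[0,0,0.02,0,0,0,0.01,0,0,0,0.003,0,0,0,0,0,0,0,0,0])

```text
t: 34.9
eef_pos: [518.3, 25.0, 55.6]
tcp_rot: [3.141, -0.0, 0.933]
ft_force: [-2.8, 0.2, 13.6]
opening: 0.433
grip_force: 30.0
```

Request:
move_arm(moves=[0,0,0,0,0,0,0,0,0,0,0,0,0,0,0,0,0,0,-0.2,0,0,0,-0.35,0,0.17,-0.131,0,0,0.28,-0.22,0,0,0.28,-0.22,0,0,0.28,-0.22,0,0], claw=70)

```text
t: 36.15
eef_pos: [512.8, 219.0, 137.1]
tcp_rot: [3.141, -0.0, 0.933]
ft_force: [0.9, 0.1, -0.8]
opening: 0.739
grip_force: 0.0
```

Request:
move_arm(moves=[0.28,-0.22,0,0,0.225,-0.17,0,0,0,0,0,-0.1,0,0,0,-0.1,0,0,0,-0.1,0,0,0,-0.1,0,0,0,-0.1,0,0,0,0])

```text
t: 37.15
eef_pos: [511.0, 313.0, 136.9]
tcp_rot: [-3.141, 0.0, 1.717]
ft_force: [-0.0, 0.1, -0.6]
opening: 0.739
grip_force: 0.0
```

```bash
python3 - <<'E'
from h import *
go([511.1,313.1,47],1.718)
E
```

```text
at [511.015 312.993 136.899] yaw 1.717 shift [0.001 0.001 0.599] turn -0.00041027575049831766
```

Request:
move_arm(moves=[0,0,0.25,0,0,0,0.2,0,0,0,0.1,0,0,0,0.045,0,0,0,0,0,0,0,0,0])

```text
t: 37.9
eef_pos: [511.5, 313.3, 48.7]
tcp_rot: [3.14, -0.0, 1.718]
ft_force: [0.3, 0.2, -1.2]
opening: 0.737
grip_force: 0.0
```

Request:
move_arm(moves=[0,0,0,0,0,0,0,0,0,0,0,0,0,0,0,0,0,0,0,0,0,0,0,0], claw=34)

```text
t: 38.65
eef_pos: [511.1, 313.1, 47.9]
tcp_rot: [3.141, 0.0, 1.718]
ft_force: [-0.8, -0.4, 2.2]
opening: 0.442
grip_force: 30.0
```

```bash
python3 - <<'E'
from h import *
go([579,-20.6,55])
E
```

```text
at [511.116 313.07   47.898] yaw 1.718 shift [-2.267  0.12  -0.047] turn None
```

Request:
move_arm(moves=[0,0,-0.2,0,0,0,-0.3,0,0,0,-0.3,0,-0.25,0.017,0,0,-0.36,0.017,0,0,-0.36,0.017,0,0,-0.36,0.017,0,0,-0.36,0.017,0,0,-0.3,0.017,0,0,-0.277,0.018,0,0])

```text
t: 39.9
eef_pos: [578.9, -22.4, 167.5]
tcp_rot: [-3.141, -0.0, 1.718]
ft_force: [0.0, 0.5, -1.5]
opening: 0.439
grip_force: 30.0
```

Request:
move_arm(moves=[0,0,0,0,0,0,0.25,0,0,0,0.25,0,0,0,0.15,0,0,0,0.06,0,0,0,0,0,0,0,0,0])

```text
t: 40.78
eef_pos: [579.3, -20.5, 62.2]
tcp_rot: [3.14, 0.0, 1.719]
ft_force: [-0.8, -0.2, -1.4]
opening: 0.436
grip_force: 30.0
```

```bash
python3 - <<'E'
from h import *
go([579,-20.8,55.9])
E
```

```text
at [579.328 -20.47   62.248] yaw 1.719 shift [-0.002 -0.002  0.042] turn None
```

Request:
move_arm(moves=[-0.002,-0.002,0.025,0,0,0,0.01,0,0,0,0.006,0,0,0,0,0,0,0,0,0])

```text
t: 41.4
eef_pos: [578.7, -21.1, 55.9]
tcp_rot: [3.141, 0.0, 1.718]
ft_force: [-2.5, 0.3, 6.7]
opening: 0.438
grip_force: 30.0
```

Request:
move_arm(moves=[0,0,0,0,0,0,0,0,0,0,0,0,0,0,0,0,0,0,-0.2,0,0,0,-0.35,0,0.25,0.045,0,0,0.36,0.065,0,0,0.36,0.065,0,0,0.36,0.065,0,0], claw=70)

```text
t: 42.65
eef_pos: [584.8, 183.3, 137.7]
tcp_rot: [3.141, 0.0, 1.718]
ft_force: [0.8, -0.1, 0.5]
opening: 0.736
grip_force: 0.0
```

Request:
move_arm(moves=[0.36,0.065,0,0,0.28,0.05,0,0,0.17,0.033,0,0,0,0,0,0,0,0,0,0])

```text
t: 43.28
eef_pos: [589.1, 304.0, 137.5]
tcp_rot: [-3.141, 0.0, 1.718]
ft_force: [0.2, 0.4, 0.5]
opening: 0.734
grip_force: 0.0
```

```bash
python3 - <<'E'
from h import *
go([589.3,305.2,46])
E
```

```text
at [589.101 304.007 137.505] yaw 1.718 shift [0.008 0.002 0.61 ] turn None
```

Request:
move_arm(moves=[0.007,0.002,0.25,0,0,0,0.2,0,0,0,0.1,0,0,0,0.055,0,0,0,0,0,0,0,0,0])

```text
t: 44.02
eef_pos: [589.6, 306.2, 47.9]
tcp_rot: [3.14, -0.0, 1.718]
ft_force: [-0.6, 0.2, 0.1]
opening: 0.738
grip_force: 0.0
```

Request:
move_arm(moves=[0,0,0,0,0,0,0,0,0,0,0,0,0,0,0,0,0,0,0,0,0,0,0,0], claw=34)

```text
t: 44.78
eef_pos: [589.1, 306.2, 47.0]
tcp_rot: [3.142, 0.0, 1.718]
ft_force: [-1.7, -0.5, 3.5]
opening: 0.436
grip_force: 30.0
```

```bash
python3 - <<'E'
from h import *
go([562.8,86.5,55])
E
```

```text
at [589.146 306.169  47.014] yaw 1.718 shift [-1.423 -0.389 -0.053] turn None
```

Request:
move_arm(moves=[0,0,-0.2,0,0,0,-0.3,0,-0.2,-0.055,0,0,-0.3,-0.083,0,0,-0.3,-0.083,0,0,-0.3,-0.083,0,0,-0.2,-0.055,0,0,-0.117,-0.031,0,0,0,0,0,0,0,0,0.15,0])

```text
t: 46.02
eef_pos: [563.6, 88.2, 100.3]
tcp_rot: [3.138, 0.0, 1.719]
ft_force: [-0.4, 0.6, -2.4]
opening: 0.435
grip_force: 30.0
```

Request:
move_arm(moves=[0,0,0.15,0,0,0,0.08,0,0,0,0.02,0,0,0,0,0,0,0,0,0])

```text
t: 46.65
eef_pos: [562.9, 87.4, 62.6]
tcp_rot: [3.141, 0.0, 1.718]
ft_force: [-0.5, 0.6, -1.7]
opening: 0.437
grip_force: 30.0
```

```bash
python3 - <<'E'
from h import *
go([562.9,87.1,55])
E
```

```text
at [562.889  87.418  62.572] yaw 1.718 shift [-0.002 -0.     0.05 ] turn None
```

Request:
move_arm(moves=[-0.001,0,0.03,0,0,0,0.012,0,0,0,0.007,0,0,0,0,0,0,0,0,0])

```text
t: 47.28
eef_pos: [562.5, 87.1, 55.0]
tcp_rot: [3.141, 0.0, 1.718]
ft_force: [-2.3, -1.1, 5.4]
opening: 0.437
grip_force: 30.0
```

Contact. Release, lift, and back off towards -y to look.

Request:
move_arm(moves=[0,0,0,0,0,0,0,0,0,0,0,0,0,0,0,0,0,0,-0.2,0,0,0,-0.4,0,0,0,-0.4,0,0,0,-0.3,0,-0.25,0,0,0,-0.3,0,0,0], claw=70)

```text
t: 48.52
eef_pos: [574.8, 5.2, 250.3]
tcp_rot: [3.14, 0.0, 1.72]
ft_force: [0.2, 0.3, 0.2]
opening: 0.738
grip_force: 0.0
```

Request:
move_arm(moves=[-0.3,0,0,0,0,0,0,0,0,0,0,0])

```text
t: 48.9
eef_pos: [581.1, -38.7, 249.4]
tcp_rot: [-3.141, -0.0, 1.718]
ft_force: [-0.0, -0.4, 0.3]
opening: 0.734
grip_force: 0.0
```

```bash
python3 - <<'E'
from h import *
c=cam('wrist');im=viewer.read_camera('wrist');s=viewer.read_camera('scene')
cv2.imwrite('pics/v8.png',cv2.resize(np.vstack([im[0:230],s[130:290]])[:,:,::-1],None,fx=1.4,fy=1.4))
b=cv2.convexHull(blob(mask(im,(0,120,60),(8,255,255),(150,0,400,240))));print('red',cen(b),plane(c,cen(b),100))
print(monitor.state()['eef_pos'],monitor.state()['t'])
E
```

```text
red [277.368 179.44 ] [580.046 -20.281 100.   ]
[581.178 -38.037 249.584] 49.0
```

View pics/v8.png

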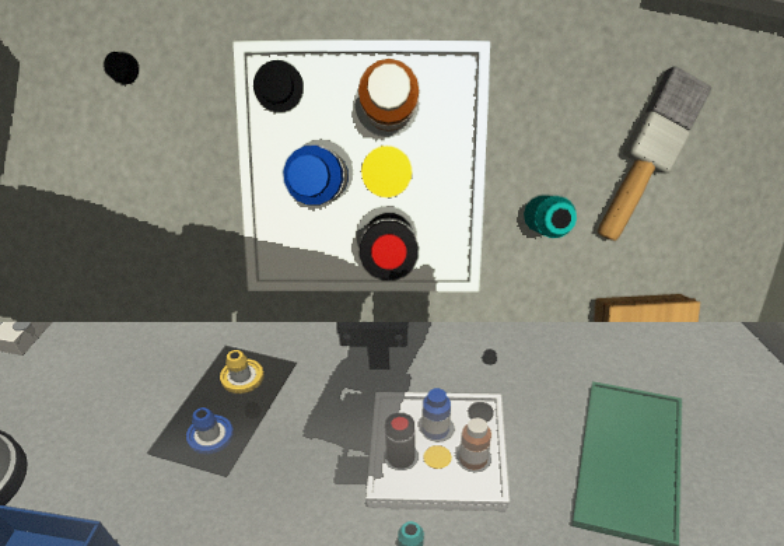

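The containers are upright on their original marks: amber (388,90), blue (315,175), red-dotted tube (388,250). The yellow lens is in its dish, the blue one is untouched, and the tray is empty.

```bash
python3 -c "
from cell import order
print(order.job_done())"
```

```text
the job is handed in; nothing more can be done
None
```

The job is handed in at about 49 s on the robot's clock: the yellow-banded objective stands upright in the middle of the yellow dish, all three containers are back upright on their own marks, and the blue-banded objective was left in its dish.

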